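# Pin back a belt sander's sprung take-up arm

### The job

The sander's belt is off; get its sprung take-up arm pinned back so that a new belt can be slipped on. Take the locking pin from its wooden stand, put its nose down into the eye of the arm, and with the pin as a handle swing the arm back against its spring (counter-clockwise seen from above) until the pin drops into the lock hole of the plate beneath; push it fully home, upright, and let go. Feel for the hole gently, without pressing or dragging hard, and leave the jar, the sanding block and the spoon blank alone.

Things in the scene. Friction and masses are not known exactly. Their poses are not given: they have to be found in the camera images.
- pin: Loose locking pin, 90 g, upright, nose down; origin at the nose's lower end, z up. Steel shank 12 mm diameter, 31 mm long, its lowest 7 mm tapering to 7 mm; above it (the shoulder, z = 31 to 73 mm) a black square grip 22 x 22 mm, sides along body x and y. Keep pin-to-sander contact under 60 N, the spring's push included; 5 to 10 N downward is plenty to feel for the hole.
- stand: Fixed wooden block 75 x 75 x 40 mm with a 15 mm hole through its middle, in which the pin stands with its shoulder on the block's top. Origin under the block's centre.
- sander: Fixed bench sander, belt off: grey base 300 x 500 x 30 mm, motor and drum at its +y end. Origin on the bench under the arm's pivot. Steel lock plate on the base, top 50 mm above the bench, under the eye's whole path, with one round 14 mm hole 20 mm deep, 85 mm from the pivot. The plate's setting varies: the hole is met at an arm angle of 0.42 to 0.80 rad, to be seen or felt for.
- pivot (a point): The arm's vertical pivot axis, at the height of the arm's upper face (64 mm above the bench).
- eye (a point): Middle of the eye, a 15 mm round hole through the 12 mm thick arm end (46 x 46 mm), at the arm's upper face, 85 mm from the pivot. The lock plate's top lies 14 mm below this point. A pin resting there on its nose has its shoulder 17 mm above the arm; fully home, the shoulder lies on the arm. Opposite, 115 mm beyond the pivot, is the rubber idler wheel, top 116 mm high.
- takeup (a joint): Angle of the dark steel take-up arm about the pivot, rad: 0 at its rest stop, growing counter-clockwise seen from above, far stop 1.25. A spring pushes it back to 0, with about 7 N at the eye at rest and 12 N at 0.8 rad; let go unpinned, it swings back.
- glue: Bystander: white jar, 60 mm diameter, 110 mm tall, origin under its centre.
- sanding_block: Bystander: cork sanding block 100 x 60 x 30 mm, origin under its centre.
- spoon_blank: Bystander: rough wooden spoon blank, bowl 72 mm across and 22 mm high with a handle reaching 165 mm along its x, origin under the bowl's centre.
There are look-alikes about, which are no part of the job. What is shaped like the pin but red is not meant.

How it is judged:
On the way, in this order (a step that is already met when the one before it is completed fails the run):
1. the pin's nose is in the eye of the arm while the arm is still near its rest stop (z of pin in the frame of eye below -0.005 m and horizontal distance between pin and eye below 0.005 m and value of joint takeup below 0.2 rad), for 0.1 s.
2. the arm is swung back by the pin in its eye (value of joint takeup above 0.3 rad and z of pin in the frame of eye below -0.003 m and horizontal distance between pin and eye below 0.006 m), for 0.1 s.
At the end, for the whole second after the job is handed in: The pin stands through the eye and in the lock hole, fully home (shoulder within 4 mm of the arm), within 8 degrees of upright and at rest; the arm is held back more than 0.3 rad from its rest stop, with the robot clear of everything (z of pin in the frame of eye below -0.027 m and horizontal distance between pin and eye below 0.006 m and value of joint takeup above 0.3 rad and angle between pin's own z axis and vertical below 0.14 rad and linear speed of pin below 0.02 m/s and velocity of joint takeup below 0.05 rad/s); the robot touches nothing.
It fails at once if the pin is forced against the sander (over 60 N) (contact force between pin and sander above 60 N).
It fails at once if the robot pushes the sander or its arm hard (over 25 N) (contact force between any of the fingers, the arm and sander above 25 N).
It fails at once if a bystander is displaced by more than 20 mm (distance of any of glue, sanding_block, spoon_blank from where it was at the start of the episode above 0.02 m).
It also fails if it takes over 64 s, if anything falls off the work surface, if the arm or the gripper's body presses on something with over 40 N, if the wrist force passes 120 N, or if a joint passes its speed limit or range.

### The arm

A 7-joint arm with a two-finger parallel gripper is mounted at the origin on the work surface. World frame = base frame: x ahead of the robot, y to its left, z up, the work surface at z = 0. Lengths are in m, angles in rad, forces in N, time in s.
With the tool pointing down it reaches from about 0.4 to 0.925 m from the base axis. Payload 5.6 kg.
Tool frame: the origin (TCP) lies at the very end of the fingers, on their centre line; the grasp point (between the pads) lies 19 mm behind it; y points along the fingers, z is the direction in which the jaws open and shut, and the axes are right-handed (so a half turn about y gives the same grasp; the last joint's range is limited). The gripper opens to 85 mm and grips with 20 to 120 N. Pads are 22 mm wide; open, the fingers measure 114 mm over their backs; the gripper's body (76 mm by 85 mm) begins 54 mm behind the grasp point. The pads swing forward as they close: fully open they stand 13 mm farther back than shut.
Start: joints at [-1.204, 0.468, -0.012, 1.603, 0.006, 1.071, -0.056], TCP at [0.259, 0.596, 0.231] pointing down, gripper open.
Joint ranges: [-2.53, 2.53], [-0.31, 2.02], [-1.57, 1.55], [0.28, 2.44], [-1.29, 4.43], [0.15, 1.84], [-2.92, 2.92]. Speed limits (rad/s): [2.57, 2.57, 3.14, 3.14, 3.14, 3.14, 3.14].

### API

Orientations are given as a rotation vector (axis times angle).
In Python, from plant import monitor, viewer, job gives the robot as it stands.
- The arm moves only by the tool apply_moves, never from a script. Its argument "moves" is one flat list of numbers, 7 for each row, row after row: the shift along the tool's x, y, z in cm, then the turn, a rotation vector about the tool's x, y, z in degrees, then the finger opening in cm, from 0 to 8.54. In form: [dx, dy, dz, ax, ay, az, jaw, dx, dy, dz, ax, ay, az, jaw, ...]. A call has exactly 5 rows; each row is the pose to reach, as a shift and turn from the pose commanded when the call began, along the tool's axes at that moment; what a row does not reach only later rows make up. A row lasts 1/12 s, in which the tool goes at most 41.7 mm and 7.16 degrees, less where a joint would pass 70% of its speed; a pose out of reach is approached as far as the arm can. A call with a gripper value outside its range is refused whole. The fingers move at their own pace and stop on an object; "force" is the grip in N (left out, the last holds). Time passes only in rows, so rows that repeat a pose let the fingers close, or fill a call up. It gives the time, the measured TCP pose, the force and the opening at its end, in the units of the state.
- monitor.sense(): the state, without advancing time (a new reading comes with each control period).
- viewer.capture(name): name is "scene" or "top"; returns the picture (420x560x3 uint8, blue, green, red); there is no depth.
- viewer.camera_info(name): a dict with "fx", "fy", "cx", "cy" (pixels), "distortion" ([k1, k2, p1, p2, k3] as OpenCV has them; the pictures are not rectified), "xyz" and "attitude" of the camera in the world. Camera axes: x right, y up, looking along -z (the intrinsics and any distortion apply to the point x, -y, -z); pixel columns grow to the right and rows downward; lengths in m; the calibration is good to about 2 mm. A picture is of the moment at which its call begins. camera_info takes no time and is no camera call.
- job.job_done(): hands the job in, once; it reports no verdict.
The state is a dict: "time_s": time; "q": joint angles; "dq": joint speeds; "joint_efforts": joint torques, N m; "tool_pos": TCP position; "tool_rot": TCP orientation; "contact_force": force on the tool from outside, world axes, zero at the start; "moment": the same for the moment, N m; "gripper_width": finger opening in m.
Only numpy, scipy, OpenCV 4.12 (cv2) and the standard library are available. Lean on these libraries where they do the work, as an engineer would, in place of code of your own. Each camera call takes 0.05 s, during which the arm holds its last target. There are 200 camera calls.

## Working session

There is one attempt and no reset: what is moved stays moved. The work goes in short steps, Python scripts to look and compute and a tool call to move; the robot and the scene stay as the last step left them, time stands still between calls to the robot, and variables do not carry over. Pictures are saved under pics/ and viewed, about 8 in all and at most 12, crops included, and the job is handed in when it is done.

Besides the shell and the picture viewer there is one more tool, called in YAML: its name, and indented under it one key for each argument. apply_moves: Moves the arm, as the interface text tells. Its arguments: {"type":"object","properties":{"moves":{"type":"array","items":{"type":"number"}},"force":{"type":"number"}},"required":["moves"]}

```bash
mkdir -p pics; ls; python3 - <<'E'
from plant import monitor, viewer, job
import cv2
for n in("scene","top"):
    cv2.imwrite(f"pics/{n}0.png",viewer.capture(n)); print(viewer.camera_info(n))
print(monitor.sense())
E
```

```text
pics
{'fx': 404.3665906947863, 'fy': 404.3665906947863, 'cx': 278.46164271784477, 'cy': 210.55390600868904, 'distortion': array([-0.00844631,  0.        ,  0.        ,  0.        ,  0.        ]), 'xyz': array([ 1.05328977, -0.33495829,  0.58825641]), 'attitude': array([0.68325069, 0.51388353, 1.17341433])}
{'fx': 481.92030349830304, 'fy': 481.92030349830304, 'cx': 285.0107575142719, 'cy': 204.98672250768513, 'distortion': array([-0.09751058,  0.        ,  0.        ,  0.        ,  0.        ]), 'xyz': array([ 0.4572752 , -0.20478957,  0.95985377]), 'attitude': array([ 0.06151311, -0.02384859, -1.58783384])}
{'time_s': 0.1, 'q': array([-1.20398513,  0.46832062, -0.01160277,  1.60356934,  0.00601101,
        1.07136737, -0.05631   ]), 'dq': array([-0.00011531, -0.00145789, -0.00033976, -0.00328268, -0.00114938,
        0.00232043, -0.00024265]), 'joint_efforts': array([ 1.60143398e-03, -5.33513331e+01,  2.17149546e-02, -2.51959348e+01,
        1.15472756e-02,  4.33149908e-03, -1.23807004e-05]), 'tool_pos': array([0.25884256, 0.59567872, 0.23039747]), 'tool_rot': array([-1.54840166,  0.3217461 , -0.3214191 ]), 'contact_force': array([ 0.27026367, -0.43030078,  0.3732033 ]), 'moment': array([-0.06279322,  0.03033163, -0.01449718]), 'gripper_width': 0.08557382230468186}
```

View pictures.

View pics/top0.png

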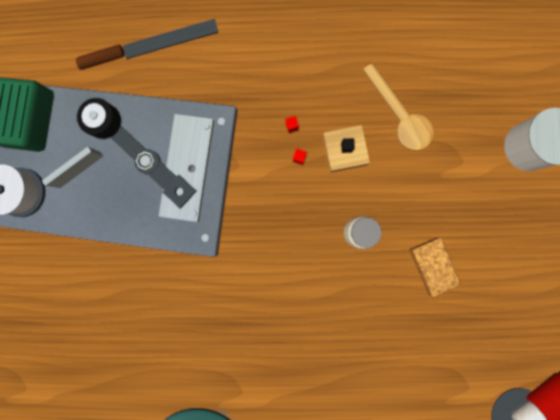

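View pics/scene0.png

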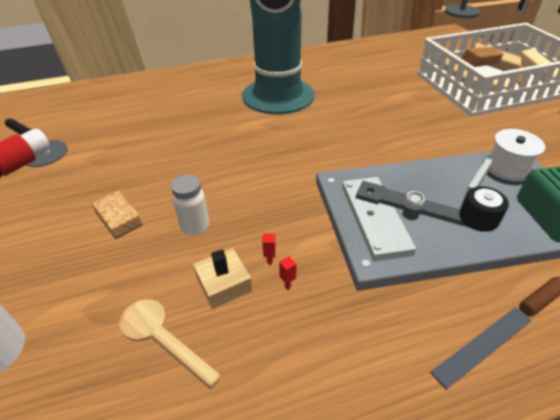

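```bash
python3 - <<'E'
import cv2,numpy as np
t=cv2.imread("pics/top0.png")
a=cv2.resize(t[100:230,75:235],None,fx=5,fy=5,interpolation=cv2.INTER_CUBIC)[:600,:800]
cv2.imwrite("pics/c1.png",a)
s=cv2.imread("pics/scene0.png")
b=cv2.resize(t[100:190,270:390],(400,300),interpolation=cv2.INTER_CUBIC)
c=cv2.resize(s[220:310,190:310],(400,300),interpolation=cv2.INTER_CUBIC)
d=cv2.resize(s[160:265,340:480],(400,300),interpolation=cv2.INTER_CUBIC)
cv2.imwrite("pics/c2.png",np.vstack([np.hstack([b,c]),np.hstack([d,d*0])]))
E
```

```text
(no output)
```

View pics/c1.png

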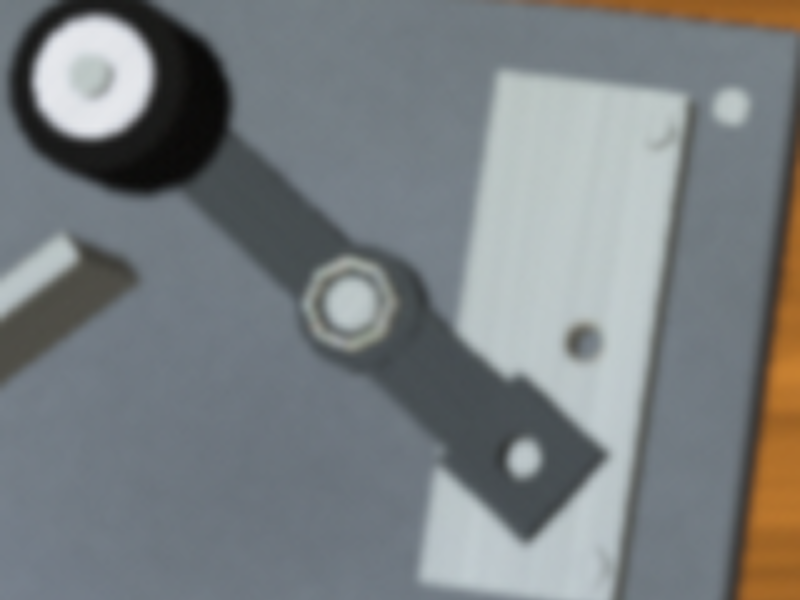

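View pics/c2.png

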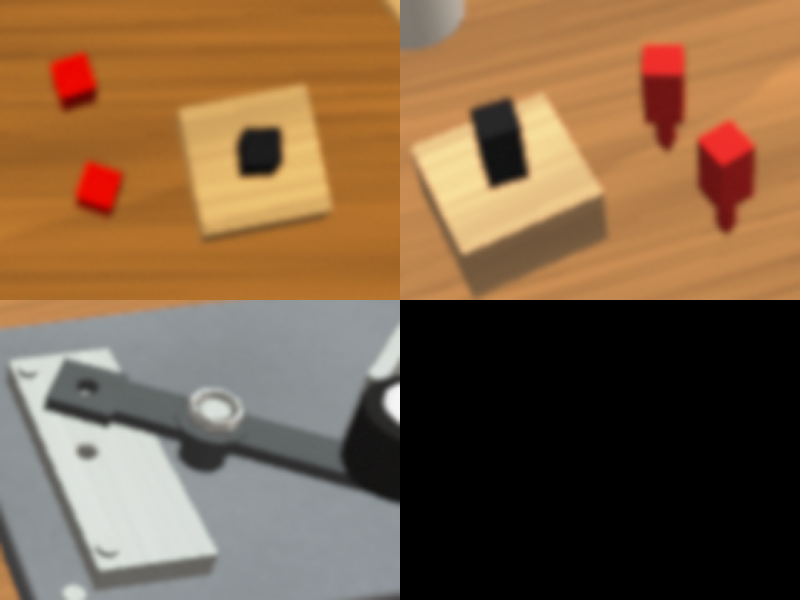

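```bash
cat > h.py <<'E'
import cv2,numpy as np
from plant import monitor, viewer, job
from scipy.spatial.transform import Rotation as R
def ray(n,uv):
    c=viewer.camera_info(n); K=np.array([[c['fx'],0,c['cx']],[0,c['fy'],c['cy']],[0,0,1]])
    p=cv2.undistortPoints(np.array([[uv]],float),K,c['distortion'])[0,0]
    return c['xyz'],R.from_rotvec(c['attitude']).apply([p[0],-p[1],-1])
def at(n,uv,z):
    o,d=ray(n,uv); return o+d*(z-o[2])/d[2]
def proj(n,P):
    c=viewer.camera_info(n); K=np.array([[c['fx'],0,c['cx']],[0,c['fy'],c['cy']],[0,0,1]])
    q=R.from_rotvec(c['attitude']).inv().apply(np.atleast_2d(P)-c['xyz'])*[1,-1,-1]
    return cv2.projectPoints(q,np.zeros(3),np.zeros(3),K,c['distortion'])[0][:,0]
E
python3 - <<'E'
from h import *
np.set_printoptions(precision=4,suppress=True)
cr=lambda p,s,o:[(p[0]+.5)/s-.5+o[0],(p[1]+.5)/s-.5+o[1]]
T1=lambda p:cr(p,5,(75,100)); B=lambda p:cr(p,10/3,(270,100)); C=lambda p:cr((p[0]-400,p[1]),10/3,(190,220)); D=lambda p:cr((p[0],p[1]-300),400/140,(340,160))
e1=at("top",T1((524,458)),.064);e2=at("scene",D((88,387)),.064)
h1=at("top",T1((583,341)),.05);h2=at("scene",D((87,451)),.05)
print("eye",e1,e2,"hole",h1,h2)
# sqrt: arm end plate corners (upper face)
ac=[at("top",T1(p),.064) for p in((519,374),(608,455),(527,543),(440,452))]
print("armend",np.array(ac),np.mean(ac,0))
for z in(.064,.07,.075,.08):print("pivot",z,at("top",T1((351,305)),z),at("scene",D((216,408)),z))
print("idler",at("top",T1((92,76)),.116))
sc=np.array([at("top",B(p),.04) for p in((178,110),(305,84),(331,211),(204,239))]);print("stand",sc,sc.mean(0),np.linalg.norm(np.diff(sc,axis=0),axis=1))
gc=np.array([at("scene",C(p),.082) for p in((470,108),(511,98),(520,123),(480,134))]);print("grip",gc,gc.mean(0),np.linalg.norm(np.diff(gc,axis=0),axis=1))
print("griptop(top img)",at("top",B((262,143)),.082))
sc2=np.array([at("scene",C(p),.04) for p in((412,150),(543,94),(605,193),(463,255))]);print("stand2",sc2,sc2.mean(0))
for p in((75,78),(100,186)): print("red",at("top",B(p),.05))
print("jar",at("top",(363,229),.0),"eyelit")
s=monitor.sense();print(R.from_rotvec(s['tool_rot']).as_matrix())
E
```

```text
eye [0.5357 0.0148 0.064 ] [0.5396 0.0159 0.064 ] hole [ 0.5815 -0.0048  0.05  ] [ 0.5835 -0.0056  0.05  ]
armend [[ 0.5676  0.0166  0.064 ]
 [ 0.5362 -0.0172  0.064 ]
 [ 0.5036  0.0138  0.064 ]
 [ 0.5386  0.0471  0.064 ]] [0.5365 0.0151 0.064 ]
pivot 0.064 [0.5955 0.0816 0.064 ] [0.5871 0.0866 0.064 ]
pivot 0.07 [0.5946 0.0797 0.07  ] [0.5925 0.0818 0.07  ]
pivot 0.075 [0.5938 0.0781 0.075 ] [0.5969 0.0778 0.075 ]
pivot 0.08 [0.593  0.0765 0.08  ] [0.6014 0.0738 0.08  ]
idler [0.6746 0.1629 0.116 ]
stand [[ 0.6458 -0.259   0.04  ]
 [ 0.6597 -0.3329  0.04  ]
 [ 0.5853 -0.3458  0.04  ]
 [ 0.5704 -0.2722  0.04  ]] [ 0.6153 -0.3025  0.04  ] [0.0753 0.0756 0.0751]
grip [[ 0.6089 -0.3135  0.082 ]
 [ 0.6092 -0.293   0.082 ]
 [ 0.6262 -0.2924  0.082 ]
 [ 0.6266 -0.3122  0.082 ]] [ 0.6177 -0.3028  0.082 ] [0.0205 0.0171 0.0198]
griptop(top img) [ 0.6179 -0.3024  0.082 ]
stand2 [[ 0.5901 -0.3459  0.04  ]
 [ 0.5752 -0.2727  0.04  ]
 [ 0.649  -0.2587  0.04  ]
 [ 0.6622 -0.3334  0.04  ]] [ 0.6191 -0.3027  0.04  ]
red [ 0.6636 -0.1997  0.05  ]
red [ 0.6007 -0.2129  0.05  ]
jar [ 0.459  -0.3365  0.    ] eyelit
[[ 0.9172 -0.0005  0.3985]
 [-0.3985 -0.0015  0.9172]
 [ 0.0001 -1.     -0.0016]]
```

apply_moves:
  moves: [2.9,0,-2.9,0,0,0,8.5,5.8,0,-5.8,0,0,0,8.5,8.7,0,-8.7,0,0,0,8.5,11.6,0,-11.6,0,0,0,8.5,14.5,0,-14.5,0,0,0,8.5]

```text
time_s: 0.52
tool_pos: [0.3344, 0.4033, 0.2309]
tool_rot: [-1.548, 0.321, -0.321]
contact_force: [-0.1, 0.1, 0.0]
gripper_width: 0.085
```

apply_moves:
  moves: [2.9,0,-2.9,0,0,0,8.5,5.8,0,-5.8,0,0,0,8.5,8.7,0,-8.7,0,0,0,8.5,11.6,0,-11.6,0,0,0,8.5,14.5,0,-14.5,0,0,0,8.5]

```text
time_s: 0.93
tool_pos: [0.4095, 0.2126, 0.2312]
tool_rot: [-1.547, 0.321, -0.321]
contact_force: [0.8, 0.2, -0.2]
gripper_width: 0.085
```

apply_moves:
  moves: [2.9,0,-2.9,0,0,0,6,5.8,0,-5.8,0,0,0,6,8.7,0,-8.7,0,0,0,6,11.6,0,-11.6,0,0,0,6,14.5,0,-14.5,0,0,0,6]

```text
time_s: 1.35
tool_pos: [0.4848, 0.0219, 0.2313]
tool_rot: [-1.547, 0.321, -0.321]
contact_force: [0.9, 0.4, -0.4]
gripper_width: 0.0602
```

apply_moves:
  moves: [2.9,0,-2.9,0,7,0,6,5.8,0,-5.8,0,14,0,6,8.7,0,-8.7,0,21,0,6,11.6,0,-11.6,0,28,0,6,14.5,0,-14.5,0,35,0,6]

```text
time_s: 1.77
tool_pos: [0.5601, -0.1687, 0.2312]
tool_rot: [-1.419, 0.8, -0.799]
contact_force: [0.9, 0.4, -0.2]
gripper_width: 0.0601
```

```bash
cat >> h.py <<'E'
def to(p,yaw,s=None):
    """tool shift (cm) and turn (deg) to TCP p, pointing down, tool z at yaw deg from world x"""
    s=s or monitor.sense(); Rt=R.from_rotvec(s['tool_rot']); c,n=np.cos(np.radians(yaw)),np.sin(np.radians(yaw))
    z=np.array([c,n,0]);y=np.array([0,0,-1.]);x=np.cross(y,z)
    G=R.from_matrix(np.c_[x,y,z])
    return np.round(Rt.inv().apply(np.array(p)-s['tool_pos'])*100,2),np.round((Rt.inv()*G).as_rotvec(degrees=True),2)
E
python3 - <<'E'
from h import *
print(to((.617,-.3026,.15),0),to((.617,-.3026,.049),0))
E
```

```text
(array([14.4 ,  8.11, -2.06]), array([ 1.000e-02,  3.119e+01, -1.000e-02])) (array([14.41, 18.21, -2.06]), array([ 1.000e-02,  3.119e+01, -1.000e-02]))
```

apply_moves:
  moves: [2.9,1.6,-0.4,0,6.2,0,6,5.8,3.2,-0.8,0,12.4,0,6,8.7,4.8,-1.2,0,18.6,0,6,11.6,6.4,-1.6,0,25,0,6,14.4,8.1,-2.06,0,31.2,0,6]

```text
time_s: 2.18
tool_pos: [0.618, -0.3016, 0.1491]
tool_rot: [-1.209, 1.209, -1.209]
contact_force: [0.9, 0.1, 0.3]
gripper_width: 0.0599
```

```bash
python3 - <<'E'
from h import *
a=viewer.capture("scene");b=viewer.capture("top")
print(to((.617,-.3026,.049),0))
cv2.imwrite("pics/g1.png",np.hstack([cv2.resize(a[190:310,160:300],(400,343),interpolation=2),cv2.resize(b[90:210,270:410],(400,343),interpolation=2)]))
E
```

```text
(array([-0.23,  9.68,  0.25]), array([ 0.4 , -0.08,  0.12]))
```

View pics/g1.png

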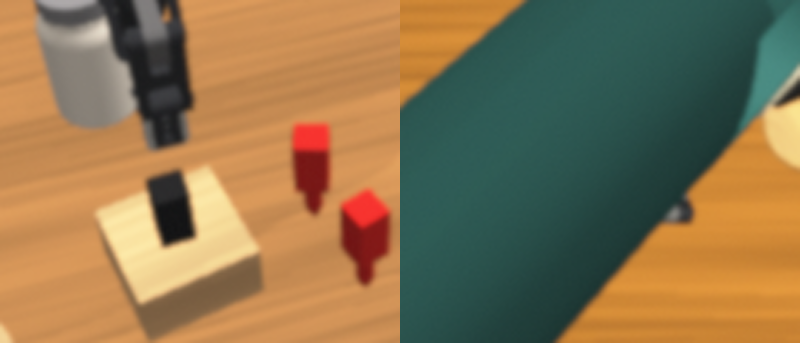

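apply_moves:
  moves: [0,2.5,0,0,0,0,6,0,5,0,0,0,0,6,0,7,0,0,0,0,6,0,7,0,0,0,0,6,0,7,0,0,0,0,6]

```text
time_s: 2.7
tool_pos: [0.617, -0.2994, 0.0797]
tool_rot: [-1.213, 1.206, -1.202]
contact_force: [0.1, -0.5, 0.6]
gripper_width: 0.0599
```

```bash
python3 - <<'E'
from h import *
s=monitor.sense();print(s['tool_pos'],s['dq'].round(3),s['contact_force'],to((.617,-.3026,.049),0))
E
```

```text
[ 0.61701476 -0.29942102  0.07971971] [-0.001 -0.036  0.025 -0.032  0.002  0.    -0.003] [ 0.14745098 -0.52763551  0.59780436] (array([0.32, 3.07, 0.  ]), array([ 0.11,  0.39, -0.07]))
```

apply_moves:
  moves: [0.1,1.5,0,0,0,0,6,0.2,2.8,0,0,0,0,6,0.2,3.0,0,0,0,0,6,0.2,3.0,0,0,0,0,6,0.2,3.0,0,0,0,0,6]

```text
time_s: 3.12
tool_pos: [0.6177, -0.3026, 0.0505]
tool_rot: [-1.212, 1.205, -1.205]
contact_force: [0.1, 1.1, 0.2]
gripper_width: 0.0602
```

```bash
python3 - <<'E'
from h import *
s=monitor.sense();print(s['tool_pos'],s['dq'].round(3),s['contact_force'],to((.617,-.3026,.049),0))
a=viewer.capture("scene");cv2.imwrite("pics/g2.png",cv2.resize(a[190:310,160:300],(700,600),interpolation=2))
E
```

```text
[ 0.6176713  -0.30257353  0.05053209] [-0.002 -0.011  0.006 -0.006  0.     0.     0.   ] [0.10812892 1.09710848 0.19853268] (array([ 0.  ,  0.15, -0.07]), array([-0.01,  0.32,  0.01]))
```

View pics/g2.png

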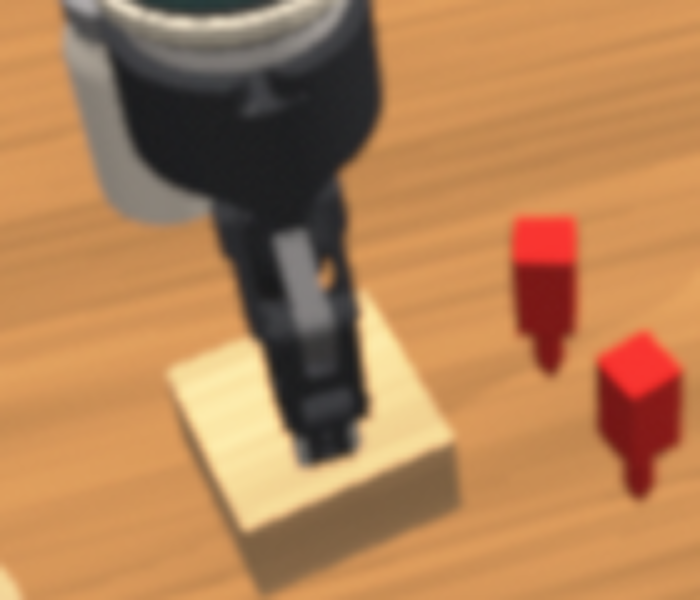

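apply_moves:
  moves: [0,0.1,0,0,0,0,3,0,0.1,0,0,0,0,2.4,0,0.1,0,0,0,0,2,0,0.1,0,0,0,0,2,0,0.1,0,0,0,0,2]
  force: 70

```text
time_s: 3.58
tool_pos: [0.6178, -0.3025, 0.0498]
tool_rot: [-1.211, 1.205, -1.205]
contact_force: [-0.1, 0.8, 1.4]
gripper_width: 0.021
```

apply_moves:
  moves: [0,0,0,0,0,0,1.8,0,0,0,0,0,0,1.8,0,-0.3,0,0,0,0,1.8,0,-0.6,0,0,0,0,1.8,0,-0.8,0,0,0,0,1.8]

```text
time_s: 4.0
tool_pos: [0.6174, -0.3024, 0.0573]
tool_rot: [-1.212, 1.205, -1.205]
contact_force: [-0.1, -0.1, -0.8]
gripper_width: 0.0213
```

```bash
python3 - <<'E'
from h import *
s=monitor.sense();print(s['tool_pos'],s['dq'].round(3),s['contact_force'],s['gripper_width'])
E
```

```text
[ 0.61741073 -0.3023831   0.05726142] [-0.012 -0.032  0.017 -0.006  0.016  0.032 -0.009] [-0.11775602 -0.12079023 -0.81194061] 0.021279099744575532
```

apply_moves:
  moves: [0,-3,0,0,0,0,1.8,0,-6,0,0,0,0,1.8,0,-9,0,0,0,0,1.8,0,-10,0,0,0,0,1.8,0,-10,0,0,0,0,1.8]

```text
time_s: 4.42
tool_pos: [0.6192, -0.3035, 0.1606]
tool_rot: [-1.209, 1.2, -1.209]
contact_force: [-0.4, -0.8, -1.7]
gripper_width: 0.021
```

```bash
python3 - <<'E'
from h import *
a=viewer.capture("scene");s=monitor.sense();print(s['tool_pos'],s['tool_rot'],s['contact_force'],s['gripper_width'])
p=s['tool_pos'];print(proj("scene",[p,p-[0,0,.041],p-[0,0,.010]]),to((.5375,.0153,.135),-25))
u,v=proj("scene",p)[0].astype(int)
cv2.imwrite("pics/g3.png",cv2.resize(a[v-50:v+50,u-60:u+60],(720,600),interpolation=2));print(u-60,v-50)
E
```

```text
[ 0.61799341 -0.30255524  0.15811691] [-1.21071022  1.20338327 -1.20627384] [-0.45864026  0.01417558 -1.6715634 ] 0.020751388711234185
[[212.3366202  221.6506617 ]
 [215.73656912 239.9879621 ]
 [213.19485597 226.28072241]] (array([-31.83,   2.28,  -7.87]), array([-0.12, 25.32, -0.  ]))
152 171
```

View pics/g3.png

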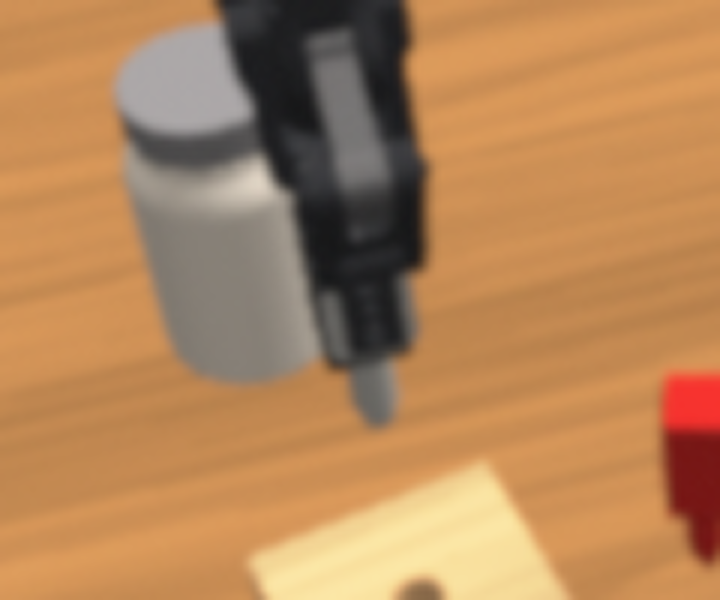

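apply_moves:
  moves: [-3.4,0,-0.8,0,4,0,1.8,-6.8,0,-1.6,0,8,0,1.8,-10.2,0,-2.5,0,12,0,1.8,-13.6,0,-3.3,0,16,0,1.8,-17,0,-4.2,0,20,0,1.8]

```text
time_s: 4.88
tool_pos: [0.5726, -0.1307, 0.1549]
tool_rot: [-1.028, 1.463, -1.459]
contact_force: [0.2, -0.6, -1.6]
gripper_width: 0.021
```

```bash
python3 - <<'E'
from h import *
print(to((.5375,.0153,.135),-25),to((.5375,.0153,.12),-25))
E
```

```text
(array([-12.53,   2.  ,  -8.26]), array([0.21, 5.11, 0.07])) (array([-12.53,   3.5 ,  -8.26]), array([0.21, 5.11, 0.07]))
```

apply_moves:
  moves: [-3.2,0,-2.1,0,1.3,0,1.8,-6.4,0.6,-4.2,0,2.6,0,1.8,-9.6,1.2,-6.3,0,3.9,0,1.8,-12.5,1.8,-8.3,0,5.1,0,1.8,-12.5,1.8,-8.3,0,5.1,0,1.8]

```text
time_s: 5.3
tool_pos: [0.5343, 0.022, 0.1354]
tool_rot: [-0.985, 1.521, -1.508]
contact_force: [-0.4, 0.1, -1.6]
gripper_width: 0.0211
```

apply_moves:
  moves: [0,0.3,0,0,0,0,1.8,0,0.6,0,0,0,0,1.8,0,1.0,0,0,0,0,1.8,0,1.0,0,0,0,0,1.8,0,1.0,0,0,0,0,1.8]

```text
time_s: 5.72
tool_pos: [0.5384, 0.0114, 0.1288]
tool_rot: [-0.972, 1.522, -1.522]
contact_force: [-0.0, -0.2, -0.9]
gripper_width: 0.0206
```

```bash
python3 - <<'E'
from h import *
a=viewer.capture("scene");b=viewer.capture("top");s=monitor.sense();print(s['tool_pos'],s['contact_force'],s['gripper_width'])
p=s['tool_pos'];print(proj("scene",[p-[0,0,.041],(.5375,.0153,.064)]),to((.5375,.0153,.11),-25))
A=cv2.resize(a[160:260,330:430],(500,500),interpolation=2);B=cv2.resize(b[140:240,140:200],(300,500),interpolation=2)
cv2.imwrite("pics/e1.png",np.hstack([A,B]))
E
```

```text
[0.53873449 0.01190024 0.1292916 ] [ 0.7853738   0.59534115 -0.99620864] 0.02113072288703578
[[370.17461606 180.73611213]
 [369.6924851  189.52006678]] (array([-0.26,  1.93, -0.26]), array([-0.01,  0.11,  0.01]))
```

View pics/e1.png

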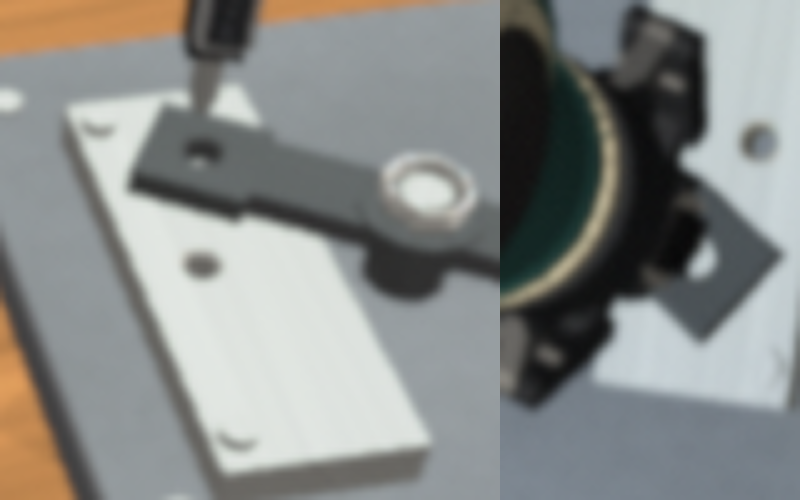

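```bash
python3 - <<'E'
from h import *
print(to((.538,.0155,.108),-25))
E
```

```text
(array([-0.3 ,  2.13, -0.22]), array([-0.01,  0.11,  0.01]))
```

apply_moves:
  moves: [-0.2,0.5,-0.1,0,0,0,1.8,-0.3,1.0,-0.2,0,0,0,1.8,-0.3,1.5,-0.2,0,0,0,1.8,-0.3,2.0,-0.2,0,0,0,1.8,-0.3,2.0,-0.2,0,0,0,1.8]

```text
time_s: 6.23
tool_pos: [0.5372, 0.0166, 0.1081]
tool_rot: [-0.975, 1.521, -1.52]
contact_force: [-0.1, 0.8, -1.2]
gripper_width: 0.0211
```

```bash
python3 - <<'E'
from h import *
s=monitor.sense();print(s['tool_pos'],s['contact_force']);print(to((.538,.0155,.105),-25))
E
```

```text
[0.53720434 0.01662449 0.1080744 ] [-0.12589299  0.80063674 -1.15264398]
(array([0.07, 0.31, 0.12]), array([0.09, 0.23, 0.07]))
```

apply_moves:
  moves: [0,0.2,0,0,0,0,1.8,0,0.4,0,0,0,0,1.8,0,0.6,0,0,0,0,1.8,0,0.6,0,0,0,0,1.8,0,0.6,0,0,0,0,1.8]

```text
time_s: 6.65
tool_pos: [0.5381, 0.0165, 0.1033]
tool_rot: [-0.972, 1.52, -1.52]
contact_force: [-0.0, 0.8, -1.3]
gripper_width: 0.0211
```

apply_moves:
  moves: [0,0.1,0,0,0,0,1.8,0,0.2,0,0,0,0,1.8,0,0.3,0,0,0,0,1.8,0,0.3,0,0,0,0,1.8,0,0.3,0,0,0,0,1.8]

```text
time_s: 7.07
tool_pos: [0.538, 0.0165, 0.1002]
tool_rot: [-0.973, 1.52, -1.52]
contact_force: [0.0, 0.4, -1.5]
gripper_width: 0.0212
```

apply_moves:
  moves: [0,0.1,0,0,0,0,1.8,0,0.2,0,0,0,0,1.8,0,0.3,0,0,0,0,1.8,0,0.3,0,0,0,0,1.8,0,0.3,0,0,0,0,1.8]

```text
time_s: 7.48
tool_pos: [0.538, 0.0165, 0.0972]
tool_rot: [-0.973, 1.52, -1.52]
contact_force: [-0.2, 0.6, -0.6]
gripper_width: 0.021
```

apply_moves:
  moves: [0,0.1,0,0,0,0,1.8,0,0.2,0,0,0,0,1.8,0,0.3,0,0,0,0,1.8,0,0.3,0,0,0,0,1.8,0,0.3,0,0,0,0,1.8]

```text
time_s: 7.9
tool_pos: [0.538, 0.0165, 0.0942]
tool_rot: [-0.973, 1.52, -1.52]
contact_force: [-0.1, 0.5, -1.1]
gripper_width: 0.0212
```

```bash
cat >> h.py <<'E'
PIV=np.array([.5949,.0792])
def arc(deg,z): 
    a=np.radians(-132+deg); return (*(PIV+.085*np.array([np.cos(a),np.sin(a)])),z)
E
python3 - <<'E'
from h import *
s=monitor.sense();print(s['contact_force'])
for d in (0,4,8,12,16,20,24,28,30,34): print(d,to(arc(d,.0935),-25,s)[0])
E
```

```text
[-0.12043853  0.45063335 -1.13584071]
0 [0.04 0.07 0.02]
4 [0.2  0.07 0.6 ]
8 [0.31 0.07 1.18]
12 [0.39 0.07 1.77]
16 [0.42 0.07 2.36]
20 [0.41 0.07 2.95]
24 [0.36 0.07 3.54]
28 [0.27 0.07 4.13]
30 [0.21 0.07 4.42]
34 [0.06 0.07 4.99]
```

apply_moves:
  moves: [0.1,0.05,0.3,0,0,0,1.8,0.2,0.05,0.6,0,0,0,1.8,0.26,0.05,0.9,0,0,0,1.8,0.31,0.05,1.18,0,0,0,1.8,0.31,0.05,1.18,0,0,0,1.8]

```text
time_s: 8.32
tool_pos: [0.5452, 0.0107, 0.0931]
tool_rot: [-0.977, 1.526, -1.515]
contact_force: [-5.7, 4.7, 2.4]
gripper_width: 0.0209
```

```bash
python3 - <<'E'
from h import *
s=monitor.sense();print(s['tool_pos'],s['contact_force'],s['moment'],s['gripper_width'])
for d in (8,12,16,20,24,28,30,34): print(d,to(arc(d,.0935),-25,s)[0])
E
```

```text
[0.54515184 0.01072808 0.09311972] [-5.74229181  4.7111369   2.38637331] [1.25064902 1.47267383 0.0025999 ] 0.020862043594867253
8 [ 0.09 -0.04  0.28]
12 [ 0.16 -0.04  0.87]
16 [ 0.2  -0.05  1.47]
20 [ 0.19 -0.05  2.06]
24 [ 0.14 -0.06  2.65]
28 [ 0.05 -0.06  3.24]
30 [-0.01 -0.06  3.53]
34 [-0.16 -0.07  4.1 ]
```

apply_moves:
  moves: [0.06,0,0.4,0,0,0,1.8,0.09,0,0.8,0,0,0,1.8,0.1,0,1.3,0,0,0,1.8,0.1,0,1.77,0,0,0,1.8,0.1,0,1.77,0,0,0,1.8]

```text
time_s: 8.73
tool_pos: [0.5599, 0.002, 0.0926]
tool_rot: [-0.979, 1.527, -1.515]
contact_force: [-8.3, 4.3, 1.5]
gripper_width: 0.0209
```

```bash
python3 - <<'E'
from h import *
a=viewer.capture("scene");b=viewer.capture("top")
s=monitor.sense();print(s['tool_pos'],s['contact_force'],s['moment'],s['gripper_width'])
p=s['tool_pos'][:2]-PIV; print(np.degrees(np.arctan2(p[1],p[0]))+132,np.hypot(*p))
for d in (20,24,28,30,34): print(d,to(arc(d,.0935),-25,s))
A=cv2.resize(a[160:260,330:430],(500,500),interpolation=2);B=cv2.resize(b[140:240,140:200],(300,500),interpolation=2)
cv2.imwrite("pics/e2.png",np.hstack([A,B]))
E
```

```text
[0.55931125 0.00221548 0.09253259] [-7.54733825  3.55232997  2.3537488 ] [0.99512057 2.02652719 0.02697245] 0.02078676517840887
17.18963145415961 0.08481259004166751
20 (array([ 0.01, -0.1 ,  0.42]), array([0.55, 0.27, 0.05]))
24 (array([-0.04, -0.11,  1.01]), array([0.55, 0.27, 0.05]))
28 (array([-0.13, -0.11,  1.59]), array([0.55, 0.27, 0.05]))
30 (array([-0.19, -0.12,  1.88]), array([0.55, 0.27, 0.05]))
34 (array([-0.34, -0.12,  2.46]), array([0.55, 0.27, 0.05]))
```

View pics/e2.png

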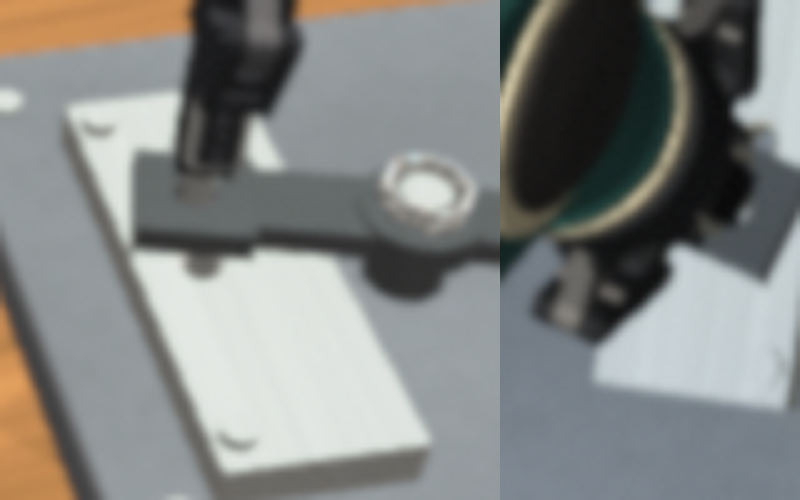

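apply_moves:
  moves: [-0.02,0,0.3,0,0,0,1.8,-0.05,0,0.6,0,0,0,1.8,-0.09,0,0.9,0,0,0,1.8,-0.14,0,1.18,0,0,0,1.8,-0.14,0,1.18,0,0,0,1.8]

```text
time_s: 9.25
tool_pos: [0.5702, -0.0017, 0.0923]
tool_rot: [-0.981, 1.529, -1.514]
contact_force: [-9.2, 3.1, 2.3]
gripper_width: 0.0213
```

```bash
cat > st.py <<'E'
from h import *
s=monitor.sense();print(s['tool_pos'],s['contact_force'].round(1),s['time_s'])
p=s['tool_pos'][:2]-PIV; print(np.degrees(np.arctan2(p[1],p[0]))+132,np.hypot(*p))
E
python3 st.py
```

```text
[ 0.57019394 -0.00173745  0.0922922 ] [-9.2  3.1  2.3] 9.25
25.025252061066013 0.0846242275085231
```

apply_moves:
  moves: [-0.03,0.05,0.15,0,0,0,1.8,-0.06,0.1,0.29,0,0,0,1.8,-0.1,0.15,0.43,0,0,0,1.8,-0.13,0.2,0.58,0,0,0,1.8,-0.13,0.2,0.58,0,0,0,1.8]

```text
time_s: 9.67
tool_pos: [0.5758, -0.0037, 0.0907]
tool_rot: [-0.981, 1.529, -1.515]
contact_force: [-10.0, 2.0, 4.5]
gripper_width: 0.0211
```

```bash
python3 st.py
```

```text
[ 0.57583851 -0.00369992  0.09065401] [-10.    2.    4.5] 9.6667
29.05083978495729 0.08506313896465437
```

apply_moves:
  moves: [-0.03,0,0.1,0,0,0,1.8,-0.06,0,0.2,0,0,0,1.8,-0.09,0.05,0.29,0,0,0,1.8,-0.09,0.05,0.29,0,0,0,1.8,-0.09,0.05,0.29,0,0,0,1.8]

```text
time_s: 10.08
tool_pos: [0.5784, -0.0041, 0.0903]
tool_rot: [-0.981, 1.529, -1.515]
contact_force: [-11.4, 1.5, 6.5]
gripper_width: 0.0212
```

```bash
python3 st.py
```

```text
[ 0.57835208 -0.00414881  0.09026757] [-11.4   1.5   6.5] 10.0833
30.77062489951382 0.08497562725713913
```

apply_moves:
  moves: [-0.03,0,0.08,0,0,0,1.8,-0.05,0,0.15,0,0,0,1.8,-0.07,0,0.22,0,0,0,1.8,-0.09,0,0.29,0,0,0,1.8,-0.09,0,0.29,0,0,0,1.8]

```text
time_s: 10.5
tool_pos: [0.5816, -0.0046, 0.0901]
tool_rot: [-0.981, 1.529, -1.515]
contact_force: [-9.9, 1.9, 4.9]
gripper_width: 0.0209
```

```bash
python3 st.py
```

```text
[ 0.58158256 -0.00463184  0.0901396 ] [-9.9  1.9  4.9] 10.5
32.97347819234446 0.08488305059006095
```

apply_moves:
  moves: [-0.03,0,0.08,0,0,0,1.8,-0.06,0,0.15,0,0,0,1.8,-0.09,0,0.22,0,0,0,1.8,-0.12,0,0.29,0,0,0,1.8,-0.12,0,0.29,0,0,0,1.8]

```text
time_s: 10.92
tool_pos: [0.5845, -0.005, 0.09]
tool_rot: [-0.981, 1.529, -1.515]
contact_force: [-10.3, -0.0, 4.1]
gripper_width: 0.0209
```

```bash
python3 st.py
```

```text
[ 0.58450554 -0.00500506  0.0900203 ] [-10.3  -0.    4.1] 10.9167
34.962884237928606 0.08484419276711505
```

apply_moves:
  moves: [0,0.05,0,0,0,0,1.8,0,0.1,0,0,0,0,1.8,0,0.15,0,0,0,0,1.8,0,0.15,0,0,0,0,1.8,0,0.15,0,0,0,0,1.8]

```text
time_s: 11.33
tool_pos: [0.5845, -0.0053, 0.0886]
tool_rot: [-0.981, 1.529, -1.516]
contact_force: [-10.7, 0.2, 4.7]
gripper_width: 0.0213
```

```bash
python3 st.py
```

```text
[ 0.58453515 -0.00534151  0.0886143 ] [-10.7   0.2   4.7] 11.3333
35.010375855226 0.08517450898335471
```

apply_moves:
  moves: [0,0.1,0,0,0,0,1.8,0,0.2,0,0,0,0,1.8,0,0.3,0,0,0,0,1.8,0,0.3,0,0,0,0,1.8,0,0.3,0,0,0,0,1.8]

```text
time_s: 11.75
tool_pos: [0.5844, -0.0054, 0.0855]
tool_rot: [-0.981, 1.529, -1.516]
contact_force: [-11.1, -0.2, 4.4]
gripper_width: 0.021
```

```bash
python3 st.py
```

```text
[ 0.5843828  -0.00539455  0.08553495] [-11.1  -0.2   4.4] 11.75
34.91307615195183 0.0852458142942891
```

apply_moves:
  moves: [0,0.1,0,0,0,0,1.8,0,0.2,0,0,0,0,1.8,0,0.3,0,0,0,0,1.8,0,0.4,0,0,0,0,1.8,0,0.4,0,0,0,0,1.8]

```text
time_s: 12.17
tool_pos: [0.5837, -0.0053, 0.0813]
tool_rot: [-0.983, 1.53, -1.515]
contact_force: [-13.1, 0.5, 5.6]
gripper_width: 0.0209
```

```bash
python3 st.py
```

```text
[ 0.58367889 -0.00526025  0.08134135] [-13.1   0.5   5.6] 12.1667
34.43219236711718 0.08520238669019305
```

apply_moves:
  moves: [0,0.1,-0.05,0,0,0,1.8,0,0.2,-0.1,0,0,0,1.8,0,0.3,-0.1,0,0,0,1.8,0,0.4,-0.1,0,0,0,1.8,0,0.4,-0.1,0,0,0,1.8]

```text
time_s: 12.58
tool_pos: [0.5834, -0.0052, 0.0775]
tool_rot: [-0.982, 1.529, -1.516]
contact_force: [-11.5, -0.2, 4.6]
gripper_width: 0.0212
```

```bash
python3 st.py
```

```text
[ 0.58338853 -0.00515675  0.07748722] [-11.5  -0.2   4.6] 12.5833
34.22931399860171 0.08513856562700872
```

apply_moves:
  moves: [0,0.1,0,0,0,0,1.8,0,0.2,0,0,0,0,1.8,0,0.3,0,0,0,0,1.8,0,0.4,0,0,0,0,1.8,0,0.4,0,0,0,0,1.8]

```text
time_s: 13.0
tool_pos: [0.5834, -0.0052, 0.0738]
tool_rot: [-0.981, 1.529, -1.516]
contact_force: [-12.5, 0.2, 7.9]
gripper_width: 0.0211
```

```bash
python3 st.py
```

```text
[ 0.58336451 -0.00518084  0.07383911] [-12.5   0.2   7.9] 13.0
34.21549690579572 0.08516568041395285
```

Force is just starting to rise at the computed home height; press a touch more to confirm seating.

apply_moves:
  moves: [0,0.05,0,0,0,0,1.8,0,0.1,0,0,0,0,1.8,0,0.15,0,0,0,0,1.8,0,0.15,0,0,0,0,1.8,0,0.15,0,0,0,0,1.8]

```text
time_s: 13.42
tool_pos: [0.5835, -0.0052, 0.0738]
tool_rot: [-0.981, 1.53, -1.515]
contact_force: [-15.8, 1.0, 18.7]
gripper_width: 0.0206
```

```bash
python3 - <<'E'
exec(open('st.py').read())
a=viewer.capture("scene");cv2.imwrite("pics/f1.png",cv2.resize(a[150:250,330:450],(720,600),interpolation=2))
E
```

```text
[ 0.58349412 -0.00517139  0.07375506] [-15.8   1.   18.7] 13.4167
34.30105430034399 0.08513885901029025
```

View pics/f1.png

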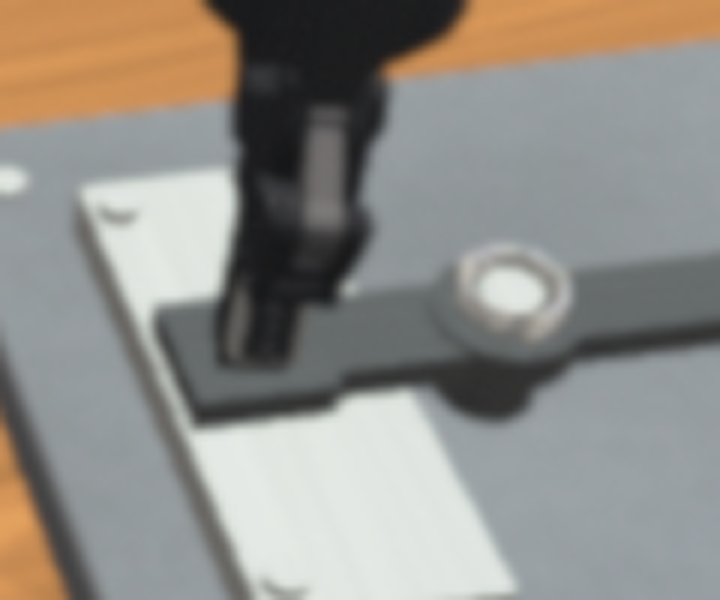

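apply_moves:
  moves: [0.02,-0.05,-0.1,0,0,0,1.8,0.04,-0.1,-0.2,0,0,0,1.8,0.05,-0.1,-0.3,0,0,0,1.8,0.05,-0.1,-0.35,0,0,0,1.8,0.05,-0.1,-0.35,0,0,0,1.8]

```text
time_s: 13.88
tool_pos: [0.5812, -0.0049, 0.0738]
tool_rot: [-0.979, 1.527, -1.518]
contact_force: [-9.1, -1.0, 7.4]
gripper_width: 0.0214
```

```bash
python3 st.py
```

```text
[ 0.58115413 -0.00493823  0.07380639] [-9.1 -1.   7.4] 13.8833
32.72141480965978 0.08525368003109136
```

apply_moves:
  moves: [0.02,0,-0.1,0,0,0,1.8,0.03,0,-0.2,0,0,0,1.8,0.03,0,-0.25,0,0,0,1.8,0.03,0,-0.25,0,0,0,1.8,0.03,0,-0.25,0,0,0,1.8]

```text
time_s: 14.3
tool_pos: [0.5808, -0.0048, 0.0738]
tool_rot: [-0.976, 1.523, -1.521]
contact_force: [-4.7, -1.8, 1.0]
gripper_width: 0.0208
```

```bash
python3 st.py
```

```text
[ 0.58076314 -0.00481326  0.07383516] [-4.7 -1.8  1. ] 14.3
32.448352099828824 0.08519436124518845
```

apply_moves:
  moves: [0.01,0.05,-0.1,0,0,0,1.8,0.01,0.05,-0.14,0,0,0,1.8,0.01,0.05,-0.14,0,0,0,3,0.01,0.05,-0.14,0,0,0,4.5,0.01,0.05,-0.14,0,0,0,5]

```text
time_s: 14.72
tool_pos: [0.582, -0.0022, 0.074]
tool_rot: [-0.972, 1.519, -1.52]
contact_force: [0.2, 0.7, -0.0]
gripper_width: 0.0494
```

apply_moves:
  moves: [0,0,0,0,0,0,5,0,-0.5,0,0,0,0,5,0,-2,0,0,0,0,5,0,-4.5,0,0,0,0,5,0,-7,0,0,0,0,5]

```text
time_s: 15.13
tool_pos: [0.5809, -0.0027, 0.1444]
tool_rot: [-0.974, 1.521, -1.52]
contact_force: [0.3, 0.1, -0.3]
gripper_width: 0.0499
```

apply_moves:
  moves: [0,-3,0,0,0,0,5,0,-6,-3,0,0,0,5,0,-6,-7,0,0,0,5,0,-6,-11,0,0,0,5,0,-6,-11,0,0,0,5]

```text
time_s: 15.55
tool_pos: [0.4745, 0.0471, 0.2029]
tool_rot: [-0.979, 1.525, -1.51]
contact_force: [-1.3, 0.5, -0.8]
gripper_width: 0.0494
```

```bash
python3 - <<'E'
exec(open('st.py').read())
a=viewer.capture("scene");b=viewer.capture("top")
print(proj("scene",[(.5815,-.005,.106),(.5815,-.005,.064)]))
A=cv2.resize(a[150:250,330:430],(500,500),interpolation=2);B=cv2.resize(b[120:220,150:210],(300,500),interpolation=2)
cv2.imwrite("pics/f2.png",np.hstack([A,B]))
E
```

```text
[0.47454526 0.0471386  0.20289156] [-1.3  0.5 -0.8] 15.55
-33.08333667305004 0.12455198181899141
[[374.25489847 189.50408191]
 [370.942135   206.40223218]]
```

View pics/f2.png

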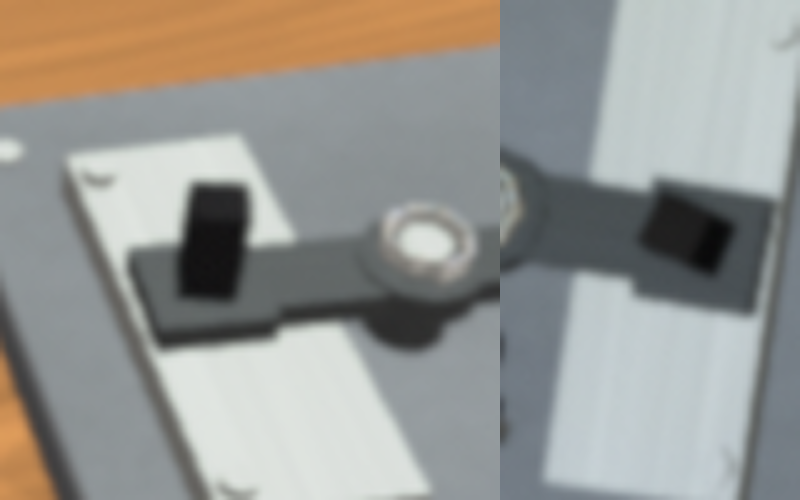

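```bash
python3 -c "
from plant import job
print(job.job_done())"
```

```text
the job is handed in; nothing more can be done
None
```

The take-up arm is pinned back and the job is handed in, at about 15.7 s of the 64 s allowed. `job_done` reported no verdict.

**What I did:** I took the black pin from its stand and left the two red look-alikes alone. I lowered its nose into the eye with the arm at rest. I then swung the arm counter-clockwise by about 0.6 rad. The nose entered the lock hole at about 34–35°, against about 34° measured in the images.

**Seating:** The tool stopped at z = 73.8 mm, the height worked out for the shoulder resting on the arm. When I pressed, the upward force rose to about 19 N with no further movement. The largest sideways force I read was about 16 N.

**Release:** I eased off the sideways load until the hole was holding the spring, then opened the fingers and backed away.

**Last checks:**
- The final pictures show the pin upright with its shoulder on the arm, the arm held back, and the gripper clear. The top of the grip was within about 1 px of where an upright, fully home pin should appear.
- The readings of the two cameras differed by up to about 4 mm in x, so I used values between them; the pin went into the eye with no noticeable contact force.
- I did not picture the bystanders again at the end. The arm's path stayed clear of them and I felt no unexpected contact.

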